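# Rub a row of glazed test tiles at steady pressure and hold

## Robot

A 6-joint arm with a two-finger parallel gripper is mounted at the origin on a cart in front of the work surface, level with it; the furniture and walls round the work are solid. World frame = base frame: x ahead of the robot, y to its left, z up, the work surface at z = 0. Lengths are in m, angles in rad, forces in N, time in s.
With the tool pointing down it reaches from about 0.35 to 0.975 m from the base axis. Payload 4.9 kg.
Tool frame: the origin (TCP) lies between the finger pads; the fingertips stand 14 mm ahead of it and the grasp point (between the pads) lies 5 mm behind it (manip.finger_overhang is the distance from the TCP to the fingertips, in m); z points along the fingers, y is the line along which they close (so a half turn about z gives the same grasp; the last joint's range is limited). The gripper opens to 85 mm and grips with 20 to 120 N. Pads are 22 mm wide; open, the fingers measure 114 mm over their backs; the gripper's body (76 mm by 85 mm) begins 54 mm behind the grasp point. The pads swing forward as they close: fully open they stand 13 mm farther back than shut.
Start: joints at [-1.347, 0.053, 1.613, -0, 1.476, -0.119], TCP at [0.21, -0.589, 0.245] pointing down, gripper open.
Joint ranges: [-3.01, 3.01], [-1.01, 2.22], [0.06, 2.58], [-1.02, 4.17], [0.09, 2.62], [-3.14, 3.14]. Speed limits (rad/s): [2.57, 2.57, 3.14, 3.14, 3.14, 3.14].

## Interface

Orientations are given as a unit quaternion [w, x, y, z].
In Python, from plant import manip, grab_frame gives the robot as it stands.
- The arm moves only by the tool servo_tool, never from a script. Its argument "deltas" is a list that holds one entry, the list of rows, each a list of 5 numbers: the opening in per cent of the stroke, from 0 (shut) to 100 (fully open), then the shift along the world's x, y, z in m, then the turn about the world's z in degrees. A call has exactly 8 rows; each row shifts and turns the commanded pose from where the row before left it; what a row does not reach is not made up. A row lasts 1/10 s, in which the tool goes at most 50 mm and 8.59 degrees, less where a joint would pass 70% of its speed; a pose out of reach is approached as far as the arm can. A call is refused whole if a number of a shift passes 0.05 or a number of a turn 8.59, either way. A call with a gripper value outside its range is refused whole. The fingers move at their own pace and stop on an object; the grip force is fixed at half the most. Time passes only in rows, so rows that do not move let the fingers close, or fill a call up. It gives the time, the measured TCP pose, the force, the opening and the grip force at its end, in the units of the state.
- manip.state(): the state, without advancing time (a new reading comes with each control period).
- grab_frame(name): name is "scene" or "top" or "wrist"; returns a dict with "pixels" (384x512x3 uint8, red, green, blue), "z_map" (384x512 float32, m along the optical axis (not along the pixel's ray), 0 where there is no reading), "fx", "fy", "cx", "cy" (pixels), "rvec" (rotation vector, rad) and "tvec" (3), from world to camera coordinates, as OpenCV has them; the wrist camera has in their place "T_tool_cam" (4x4, takes a point from camera to tool coordinates, whose origin is the TCP and whose axes are the flange's). Camera axes: x right, y down, z forward; pixel columns grow to the right and rows downward; lengths in m; the calibration is good to about 2 mm. A picture is of the moment at which its call begins: read the wrist's pose just before it.
- manip.job_done(): hands the job in; it is judged then, once.
The state is a dict: "time": time; "joint_pos": joint angles; "joint_vel": joint speeds; "joint_efforts": joint torques, N m; "tool_pos": TCP position; "tool_rot": TCP orientation; "contact_force": force on the tool from outside, world axes, zero at the start; "ft_torque": the same for the moment, N m; "gripper_width": opening from 0.0 (shut) to 1.0 (fully open); "grasp_force": force on a finger pad.
Only numpy, scipy, OpenCV 4.12 (cv2) and the standard library are available. Lean on these libraries where they do the work, as an engineer would, in place of code of your own. Each camera call takes 0.05 s, during which the arm holds its last target. There are 200 camera calls.

## Task

On the glaze rub tester, take the black knob on the carriage and press it straight down until the top edge of the dark sleeve lies in the green band of the stem; then, keeping it pressed in the green band the whole way (never well into the red, never letting it spring up), slide the carriage along its rails until its red pointer stands at the blue clip. Finish while still holding it there, with your fingers on the knob, knob in the green and pointer at the blue clip; leave the two jars and the upright tile beside it standing where they are.

Things in the scene. Friction and masses are not known exactly. Their poses are not given: they have to be found in the camera images.
- tester: The rub tester, fixed to the table: grey base plate 135 x 420 mm, two level steel rails along its y axis over a row of five glazed tiles, end blocks 62 mm high. Origin under the middle of the rails at table height; z up, y along the rails (left-right as the robot sees it at yaw 0), x away from the robot.
- knob (a point): Centre of the black plunger knob on top of the carriage: upright round cylinder 32 mm in diameter, 24 mm high (12 mm above and below this point), its top 126 mm above the table when up. It stands on the vertical axis in the middle of the carriage, and moves down with the plunger and along with the carriage. It can be gripped from above across any diameter, or pushed down on its flat top.
- sleeve_top (a point): Centre of the top edge of the dark sleeve (27 mm diameter, 18 mm high) on the carriage, 78 mm above the table; the stem slides down into it. The aluminium carriage (108 mm across the rails, 66 mm along them, top 60 mm above the table) is below it. This point moves only with the carriage.
- plunger (a joint): How far the knob is pressed down, m: 0 up (as it starts), 0.020 at the bottom stop. Above the sleeve the stem shows 8 mm plain steel, then a 6 mm green band, then a red band: the sleeve edge is in the green from 0.008 to 0.014 and in the red above that. A spring pushes it up with about 3 N at the start of the travel plus 0.6 N per mm (about 10 N at 0.011); it springs back when let go.
- carriage (a joint): Position of the carriage along the tester's y axis, m: 0 in the middle, -0.14 and 0.14 at its ends. Slides with about 1.5 N of friction plus 4 N per m/s and stays where it is left.
- pointer (a point): Tip of the red pointer on the robot's side of the carriage, 44 mm above the table, 65.5 mm from the knob's axis towards the tester's -x and at the same place along the rails as that axis. Passes 4 mm above the clips.
- clip_blue: The blue clip on the front edge of the tester's base: 18 x 14 mm, 26 mm high, fixed. Origin at the middle of its underside, 14 mm above the table; axes as the tester's. It marks where the carriage must stop. It is on either side of the carriage.
- clip_yellow: A yellow clip of the same shape on the same edge, on the other side of the carriage from the blue one; it plays no part.
- pale_jar: Bystander: pale jar with a red lid, 62 mm wide, 86 mm high, loose, near the tester's far side. Origin under its middle.
- blue_jar: Bystander: small blue jar with a black lid, 54 mm wide, 74 mm high, loose, on the robot's side of the tester. Origin under its middle.
- tile: Bystander: upright L-shaped test tile with an orange-brown upper part, 30 x 34 mm, 61 mm high, loose, on the robot's side of the tester. Origin under its middle.

How it is judged:
On the way:
1. the knob is pressed into the green band before the carriage is moved off (less than 20 mm from its start) (value of joint plunger between 0.007 and 0.015 m and distance of sleeve_top from where it was at the start of the episode below 0.02 m), for 0.2 s.
At the end, for the whole second after the job is handed in: The fingers keep the knob pressed (more than 3 N of contact) at a travel of 7 to 15 mm, with the carriage at rest and its pointer within 6 mm of the blue clip's middle along the rails; both jars and the tile upright and within 20 mm of where they stood (value of joint plunger between 0.007 and 0.015 m and y of pointer in the frame of clip_blue between -0.006 and 0.006 m and contact force between the fingers and plunger above 3 N and velocity of joint carriage between -0.01 and 0.01 m/s and distance of each of pale_jar, blue_jar, tile from where it was at the start of the episode below 0.02 m and angle between each of pale_jar, blue_jar, tile's own z axis and vertical below 0.2 rad); the arm keeps its last pose, push and grip.
It fails at once if the carriage is more than 20 mm from its start with the knob less than 6 mm down (distance of sleeve_top from where it was at the start of the episode above 0.02 m and value of joint plunger below 0.006 m).
It fails at once if the knob is pushed well into the red (more than 16 mm down) (value of joint plunger above 0.016 m).
It fails at once if a bystander is knocked (moved more than 30 mm) (distance of any of pale_jar, blue_jar, tile from where it was at the start of the episode above 0.03 m).
It also fails if it takes over 40 s, if anything falls off the work surface, if the arm or the gripper's body presses on something with over 40 N, if the wrist force passes 120 N, or if a joint passes its speed limit or range.

## Working session

There is one attempt and no reset: what is moved stays moved. The work goes in short steps, Python scripts to look and compute and a tool call to move; the robot and the scene stay as the last step left them, time stands still between calls to the robot, and variables do not carry over. Pictures are saved under pics/ and viewed, at most 10 in all, crops included, and the job is handed in when it is done.

Besides the shell and the picture viewer there is one more tool, called after "Emit:" as name(argument=value, ...), one argument or row to a line, values as JSON. servo_tool: Moves the arm, as the interface text tells. Its arguments: {"type":"object","properties":{"deltas":{"type":"array"}},"required":["deltas"]}

```bash
ls; mkdir -p pics; python3 - <<'E'
from plant import manip, grab_frame
import cv2, numpy as np
ims=[]
for n in ("scene","top"):
    f=grab_frame(n); np.savez(f"{n}.npz",**f); ims.append(f["pixels"][:,:,::-1])
cv2.imwrite("pics/a_scene.png",ims[0]); cv2.imwrite("pics/a_top.png",ims[1])
s=manip.state(); print(s["time"],s["tool_pos"],s["tool_rot"],s["contact_force"],s["gripper_width"])
E
```

```text
pics
0.1 [ 0.20998264 -0.5881006   0.24419478] [-9.29520315e-04  9.85343893e-01  1.70577102e-01 -4.16311506e-05] [-0.24096362 -0.00995783 -0.81292904] 1.0007233311365082
```

View pics/a_scene.png

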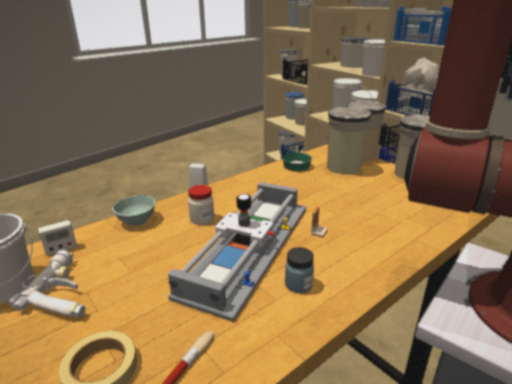

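View pics/a_top.png

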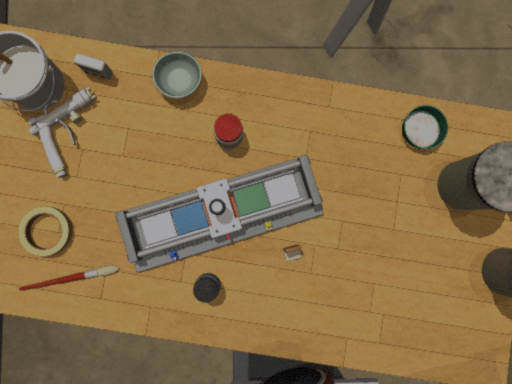

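The top view shows the knob at (217,207), pointer at about (230,238), blue clip at (174,255), yellow clip at (268,225), pale jar at (228,128), blue jar at (207,288) and tile at (292,253). In the scene view, the knob is at (244,203) and the blue clip at (248,278).

```bash
cat > h.py <<'E'
import numpy as np, cv2
def ray(f,u,v,z):
    "pixel onto the world plane at height z"
    R=cv2.Rodrigues(np.asarray(f["rvec"],float))[0]; t=np.asarray(f["tvec"],float).ravel()
    d=R.T@np.array([(u-f["cx"])/f["fx"],(v-f["cy"])/f["fy"],1]); c=-R.T@t
    return c+d*(z-c[2])/d[2]
def blob(f,box,lo,hi):
    "centroid of the HSV-masked pixels in box (u0,v0,u1,v1)"
    u0,v0,u1,v1=box
    m=cv2.inRange(cv2.cvtColor(f["pixels"],cv2.COLOR_RGB2HSV)[v0:v1,u0:u1],lo,hi)
    ys,xs=np.nonzero(m); return xs.mean()+u0,ys.mean()+v0,len(xs)
E
python3 - <<'E'
from h import *
T=dict(np.load("top.npz")); S=dict(np.load("scene.npz"))
def go(n,f,box,lo,hi,z):
    u,v,k=blob(f,box,lo,hi); print(n,round(u,1),round(v,1),k,ray(f,u,v,z).round(4))
go("knobT",T,(205,194,232,220),(0,0,0),(180,255,60),.126)
go("knobS",S,(232,190,256,209),(0,0,0),(180,255,50),.120)
for n,b,lo,hi,z in [("blue",(164,246,184,264),(105,130,40),(130,255,255),.040),("yellow",(258,216,278,234),(20,150,120),(35,255,255),.040),("pointer",(222,230,240,248),(0,130,80),(8,255,255),.044),
 ("bjar",(190,270,225,305),(0,0,0),(180,255,60),.074),("pjar",(210,110,248,150),(0,150,80),(8,255,255),.086),("tile",(280,242,304,264),(3,90,60),(14,255,200),.06)]: go(n,T,b,lo,hi,z)
go("blueS",S,(238,266,258,290),(105,150,40),(130,255,255),.030)
# tester yaw from the base outline corners (table-ish height)
for p in [(118,212),(307,157),(322,211),(136,269)]: print(ray(T,*p,.03).round(3))
big=[cv2.resize(T["pixels"][180:280,110:330,::-1],None,fx=3.6,fy=3.6,interpolation=cv2.INTER_CUBIC)]
cv2.imwrite("pics/b.png",big[0])
E
```

```text
knobT 218.8 208.8 49 [0.5193 0.1744 0.126 ]
knobS 243.7 204.0 95 [0.5081 0.1959 0.12  ]
blue 173.1 253.8 36 [0.43   0.2741 0.04  ]
yellow 267.7 224.7 30 [0.4886 0.0773 0.04  ]
pointer 227.6 236.1 15 [0.4655 0.1611 0.044 ]
bjar 206.7 288.1 530 [0.3636 0.2018 0.074 ]
pjar 227.8 127.1 584 [0.6861 0.1585 0.086 ]
tile 292.2 248.3 74 [0.4398 0.0283 0.06  ]
blueS 246.9 279.3 47 [0.4209 0.2858 0.03  ]
[0.518 0.391 0.03 ]
[ 0.633 -0.009  0.03 ]
[ 0.517 -0.04   0.03 ]
[0.399 0.352 0.03 ]
```

View pics/b.png

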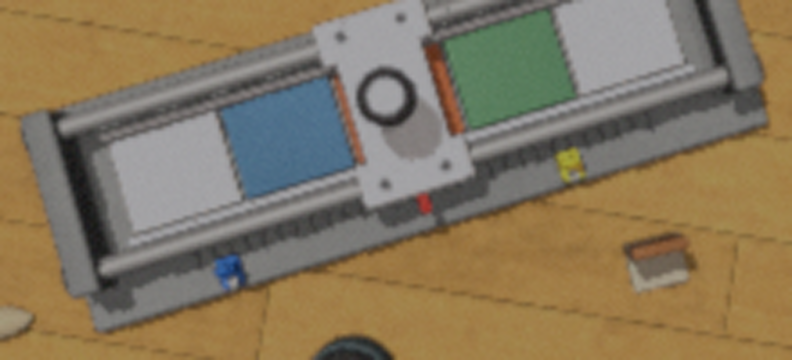

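```bash
python3 - <<'E'
from h import *
T=dict(np.load("top.npz")); R=cv2.Rodrigues(T["rvec"])[0]; t=T["tvec"].ravel()
v,u=np.mgrid[0:384,0:512]; z=T["z_map"]
P=np.stack([(u-T["cx"])/T["fx"]*z,(v-T["cy"])/T["fy"]*z,z],-1)
W=(P-t)@R
for b in [(440,150,475,210),(475,150,512,205),(484,250,512,296),(235,345,340,384)]:
    w=W[b[1]:b[3],b[0]:b[2]].reshape(-1,3); w=w[(w[:,2]>.03)]
    print(b,len(w),w.min(0).round(3) if len(w) else'',w.max(0).round(3) if len(w) else'')
print(W[205:209,215:219,2].round(3))
print(ray(T,217.2,206.9,.126))
E
```

```text
(440, 150, 475, 210) 1398 [ 0.487 -0.356  0.03 ] [0.626 0.124 0.986]
(475, 150, 512, 205) 2013 [ 0.487 -0.365  0.117] [0.626 0.124 0.986]
(484, 250, 512, 296) 878 [ 0.337 -0.426  0.03 ] [0.487 0.124 0.986]
(235, 345, 340, 384) 971 [ 0.222 -0.014  0.183] [0.487 0.124 0.986]
[[0.125 0.127 0.128 0.127]
 [0.128 0.126 0.127 0.123]
 [0.129 0.125 0.123 0.124]
 [0.125 0.127 0.127 0.127]]
[0.52301842 0.17747183 0.126     ]
```

Emit:
servo_tool(
  deltas=[
    [[100,0,0.04,0,0],[100,0,0.04,0,0],[100,0,0.04,0,0],[100,0,0.04,0,0],[100,0,0.04,0,0],[100,0.02,0.04,0,0],[100,0.02,0.04,0,0],[100,0.02,0.04,0,0]],
  ],
)

```text
time: 0.9
tool_pos: [0.2701, -0.2669, 0.2448]
tool_rot: [-0.0, 0.985, 0.17, 0.0]
contact_force: [1.1, -0.4, 1.0]
gripper_width: 0.999
grasp_force: 0.0
```

Emit:
servo_tool(
  deltas=[
    [[100,0.025,0.04,0,0],[100,0.025,0.04,0,0],[100,0.025,0.04,0,0],[100,0.025,0.04,0,0],[100,0.025,0.04,0,-1],[100,0.025,0.04,0,-1],[100,0.025,0.04,0,-1],[100,0.02,0.04,0,0]],
  ],
)

```text
time: 1.7
tool_pos: [0.4656, 0.0535, 0.2449]
tool_rot: [0.0, 0.989, 0.145, -0.0]
contact_force: [0.8, -1.3, -0.2]
gripper_width: 0.997
grasp_force: 0.0
```

Emit:
servo_tool(
  deltas=[
    [[100,0.015,0.03,0,0],[100,0.015,0.03,0,0],[100,0.015,0.03,0,0],[100,0.008,0.02,0,0],[100,0.005,0.014,0,0],[100,0,0,0,0],[100,0,0,0,0],[100,0,0,0,0]],
  ],
)

```text
time: 2.5
tool_pos: [0.5228, 0.1745, 0.2453]
tool_rot: [0.0, 0.99, 0.144, -0.0]
contact_force: [-0.2, -0.8, 0.8]
gripper_width: 0.999
grasp_force: 0.0
```

```bash
python3 - <<'E'
from plant import manip, grab_frame
import cv2, numpy as np
s=manip.state(); f=grab_frame("wrist"); np.savez("w1.npz",pos=s["tool_pos"],rot=s["tool_rot"],**f)
print(s["tool_pos"],s["tool_rot"],f["T_tool_cam"])
cv2.imwrite("pics/w1.png",f["pixels"][:,:,::-1])
E
```

```text
[0.52279786 0.1744792  0.24525733] [ 1.49135887e-04  9.89547337e-01  1.44208299e-01 -1.11652605e-04] [[ 1.99901301e-04 -9.54603342e-01 -2.97879873e-01  7.63560930e-02]
 [ 9.99999359e-01 -1.41212439e-04  1.12361750e-03  4.97691537e-04]
 [-1.11467337e-03 -2.97879906e-01  9.54602702e-01 -1.28540597e-01]
 [ 0.00000000e+00  0.00000000e+00  0.00000000e+00  1.00000000e+00]]
```

View pics/w1.png

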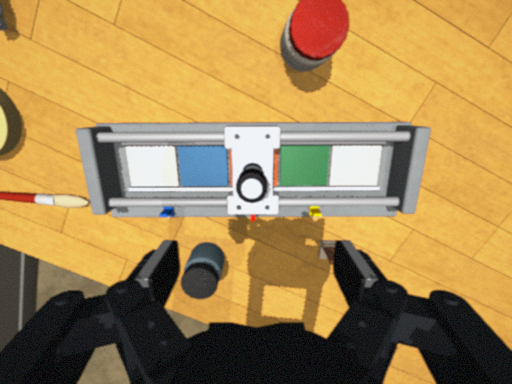

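The wrist view shows the knob top at about (252,187), the pointer tip at (253,218), the blue clip at (167,211) and the yellow clip at (315,212). The rails run nearly parallel to the image rows.

```bash
cat >> h.py <<'E'
from scipy.spatial.transform import Rotation
def wray(f,u,v,z):
    "wrist pixel onto the world plane at height z"
    Rt=Rotation.from_quat(np.roll(f["rot"],-1)).as_matrix(); A=f["T_tool_cam"]
    d=Rt@A[:3,:3]@np.array([(u-f["cx"])/f["fx"],(v-f["cy"])/f["fy"],1]); c=f["pos"]+Rt@A[:3,3]
    return c+d*(z-c[2])/d[2]
E
python3 - <<'E'
from h import *
f=dict(np.load("w1.npz")); px=f["pixels"]
out={}
for n,b,lo,hi,z in [("blue",(155,203,180,220),(105,130,40),(130,255,255),.036),("yellow",(303,203,328,220),(20,150,100),(35,255,255),.036),("pointer",(245,212,262,224),(0,130,80),(8,255,255),.044),("knobhi",(242,178,262,198),(0,0,150),(180,60,255),.126)]:
    u,v,k=blob(f,b,lo,hi); out[n]=wray(f,u,v,z); print(n,round(u,1),round(v,1),k,out[n].round(4))
m=cv2.inRange(cv2.cvtColor(px,cv2.COLOR_RGB2HSV),(0,0,0),(180,255,70))[160:206,230:275]
ys,xs=np.nonzero(m); print("dark",xs.min()+230,xs.max()+230,ys.min()+160,ys.max()+160)
u=(xs.min()+xs.max())/2+230; v0=ys.max()+160
w=(xs.max()-xs.min()+1)/2; print("top centre", u, v0-w+.5, wray(f,u,v0-w+.5,.126).round(4), "diam",np.linalg.norm(wray(f,xs.min()+229.5,187,.126)-wray(f,xs.max()+230.5,187,.126)))
# end blocks/rail direction: fit top edge line of far rail
a=wray(f,110,201,.05)-wray(f,400,201,.05); d=out["blue"]-out["yellow"]
print("yaw clips",np.degrees(np.arctan2(-d[0],d[1])))
E=cv2.Canny(px,60,150)
L=cv2.HoughLinesP(E,1,np.pi/720,60,minLineLength=120,maxLineGap=15)
for l in L[:,0][:8]:
    p,q=[wray(f,l[i],l[i+1],.05) for i in(0,2)]; e=p-q; e*=np.sign(e[1]); print(l,round(np.degrees(np.arctan2(-e[0],e[1])),2))
th=np.radians(16.5); yv=np.array([-np.sin(th),np.cos(th)])
print("slide", (out["blue"]-out["pointer"])[:2]@yv)
E
```

```text
blue 167.3 211.3 95 [0.4346 0.2741 0.036 ]
yellow 314.9 212.0 114 [0.4913 0.08   0.036 ]
pointer 252.7 217.7 27 [0.4621 0.1602 0.044 ]
knobhi 251.3 188.0 337 [0.5251 0.1792 0.126 ]
dark 237 266 164 201
top centre 251.5 186.5 [0.5266 0.1795 0.126 ] diam 0.029274820892346592
yaw clips 16.28663682068951
[ 68   2 296 122] -9.86
[  6  29 197 122] -9.34
[111 122 410 122] 16.59
[ 70   0 295 118] -9.69
[310  70 510 181] -9.62
[  1  23 194 119] -9.8
[262 186 387 185] 17.05
[125 196 311 196] 16.57
slide 0.11707163260834944
```

Emit:
servo_tool(
  deltas=[
    [[100,0.001,0.002,-0.025,0],[100,0.001,0.0025,-0.03,0],[100,0,0,-0.03,0],[100,0,0,-0.025,0],[100,0,0,-0.015,0],[100,0,0,-0.008,0],[100,0,0,0,0],[100,0,0,0,0]],
  ],
)

```text
time: 3.35
tool_pos: [0.526, 0.1799, 0.1137]
tool_rot: [-0.0, 0.989, 0.145, 0.001]
contact_force: [-0.3, 0.7, 1.4]
gripper_width: 0.998
grasp_force: 0.0
```

Emit:
servo_tool(
  deltas=[
    [[70,0,0,0,0],[50,0,0,0,0],[42,0,0,0,0],[38,0,0,0,0],[30,0,0,0,0],[20,0,0,0,0],[20,0,0,0,0],[20,0,0,0,0]],
  ],
)

```text
time: 4.15
tool_pos: [0.5253, 0.18, 0.1126]
tool_rot: [-0.0, 0.989, 0.145, 0.0]
contact_force: [-0.9, -0.1, 1.9]
gripper_width: 0.361
grasp_force: 59.0
```

Emit:
servo_tool(
  deltas=[
    [[20,0,0,-0.002,0],[20,0,0,-0.002,0],[20,0,0,-0.002,0],[20,0,0,-0.002,0],[20,0,0,0,0],[20,0,0,0,0],[20,0,0,0,0],[20,0,0,0,0]],
  ],
)

```text
time: 4.95
tool_pos: [0.5253, 0.18, 0.105]
tool_rot: [-0.0, 0.989, 0.145, 0.0]
contact_force: [-2.3, 0.7, 8.3]
gripper_width: 0.357
grasp_force: 59.3
```

```bash
python3 - <<'E'
from plant import manip, grab_frame
import cv2, numpy as np
s=manip.state(); f=grab_frame("scene"); g=grab_frame("wrist")
print(s["tool_pos"],s["contact_force"])
np.savez("s2.npz",**f); np.savez("w2.npz",pos=s["tool_pos"],rot=s["tool_rot"],**g)
a=cv2.resize(f["pixels"][170:270,190:320,::-1],None,fx=4,fy=4,interpolation=cv2.INTER_CUBIC)
b=cv2.resize(g["pixels"][100:300,:,::-1][:, 180:330],(300,400),interpolation=cv2.INTER_CUBIC)
cv2.imwrite("pics/p2.png",cv2.resize(np.hstack([cv2.resize(a,(520,400)),b]),(800,390)))
E
```

```text
[0.52530932 0.18002391 0.10502888] [-2.29619407  0.69392169  8.26432272]
```

View pics/p2.png

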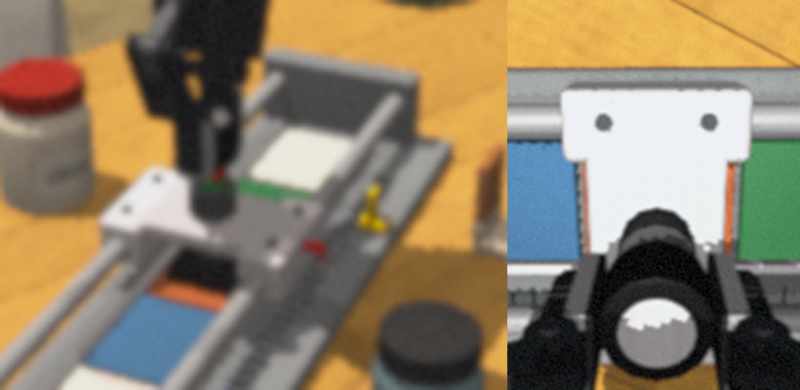

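The scene crop shows the grip on the knob, with the green and red bands just above the sleeve edge near crop position (212,180). The wrist crop shows the knob centred between the pads. I'll check the travel with the wrist depth reading.

```bash
python3 - <<'E'
from h import *
for n,bx in (("w1.npz",(246,183,257,192)),("w2.npz",(246,255,262,275))):
    f=dict(np.load(n)); A=f["T_tool_cam"]; Rt=Rotation.from_quat(np.roll(f["rot"],-1)).as_matrix()
    v,u=np.mgrid[bx[1]:bx[3],bx[0]:bx[2]]; z=f["z_map"][bx[1]:bx[3],bx[0]:bx[2]]
    P=np.stack([(u-f["cx"])/f["fx"]*z,(v-f["cy"])/f["fy"]*z,z],-1).reshape(-1,3); P=P[P[:,2]>0]
    W=(P@A[:3,:3].T+A[:3,3])@Rt.T+f["pos"]; print(n,len(P),np.median(W[:,2]).round(4),W.mean(0).round(4))
f=dict(np.load("w2.npz"))
# carriage plate as a reference height (should be 0.060)
A=f["T_tool_cam"]; Rt=Rotation.from_quat(np.roll(f["rot"],-1)).as_matrix()
v,u=np.mgrid[165:190,245:270]; z=f["z_map"][165:190,245:270]
P=np.stack([(u-f["cx"])/f["fx"]*z,(v-f["cy"])/f["fy"]*z,z],-1).reshape(-1,3); W=(P[P[:,2]>0]@A[:3,:3].T+A[:3,3])@Rt.T+f["pos"]; print("plate",np.median(W[:,2]))
E
```

```text
w1.npz 98 0.1269 [0.5262 0.1799 0.1269]
w2.npz 317 0.1189 [0.5281 0.1815 0.119 ]
plate 0.059965676301423805
```

Travel is about 8 mm by depth, force and TCP. I'll press 3 mm more to reach about 11 mm.

Emit:
servo_tool(
  deltas=[
    [[20,0,0,-0.001,0],[20,0,0,-0.001,0],[20,0,0,-0.001,0],[20,0,0,0,0],[20,0,0,0,0],[20,0,0,0,0],[20,0,0,0,0],[20,0,0,0,0]],
  ],
)

```text
time: 5.85
tool_pos: [0.5254, 0.18, 0.1024]
tool_rot: [-0.0, 0.989, 0.145, 0.0]
contact_force: [-3.7, -0.0, 9.6]
gripper_width: 0.359
grasp_force: 59.4
```

Emit:
servo_tool(
  deltas=[
    [[20,-0.0015,0.005,0,0],[20,-0.0015,0.005,0,0],[20,-0.003,0.01,0,0],[20,-0.003,0.01,0,0],[20,-0.003,0.01,0,0],[20,-0.003,0.01,0,0],[20,-0.0015,0.005,0,0],[20,-0.0015,0.005,0,0]],
  ],
)

```text
time: 6.65
tool_pos: [0.5073, 0.2398, 0.1023]
tool_rot: [0.001, 0.989, 0.145, 0.0]
contact_force: [-2.6, -2.0, 8.9]
gripper_width: 0.351
grasp_force: 59.9
```

Emit:
servo_tool(
  deltas=[
    [[20,-0.0015,0.005,0,0],[20,-0.0015,0.005,0,0],[20,-0.003,0.01,0,0],[20,-0.003,0.01,0,0],[20,-0.0015,0.005,0,0],[20,-0.0015,0.005,0,0],[20,0,0,0,0],[20,0,0,0,0]],
  ],
)

```text
time: 7.45
tool_pos: [0.4951, 0.2804, 0.1023]
tool_rot: [-0.0, 0.989, 0.145, -0.0]
contact_force: [-5.1, 1.8, 8.5]
gripper_width: 0.352
grasp_force: 59.9
```

```bash
python3 - <<'E'
from plant import manip, grab_frame
from h import *
s=manip.state(); g=grab_frame("wrist"); t=grab_frame("top"); c=grab_frame("scene")
np.savez("w3.npz",pos=s["tool_pos"],rot=s["tool_rot"],**g); np.savez("t3.npz",**t); np.savez("s3.npz",**c)
print(s["tool_pos"],s["contact_force"])
k=lambda f,b: cv2.resize(f["pixels"][b[1]:b[3],b[0]:b[2],::-1],(400,300),interpolation=cv2.INTER_CUBIC)
cv2.imwrite("pics/p3.png",np.vstack([np.hstack([k(t,(150,210,230,270)),k(c,(200,200,320,290))]),np.hstack([k(g,(0,0,512,384)),k(g,(160,200,340,335))])]))
E
```

```text
[0.49505455 0.28044715 0.10232099] [-5.05480737  1.78805467  8.49204766]
```

View pics/p3.png

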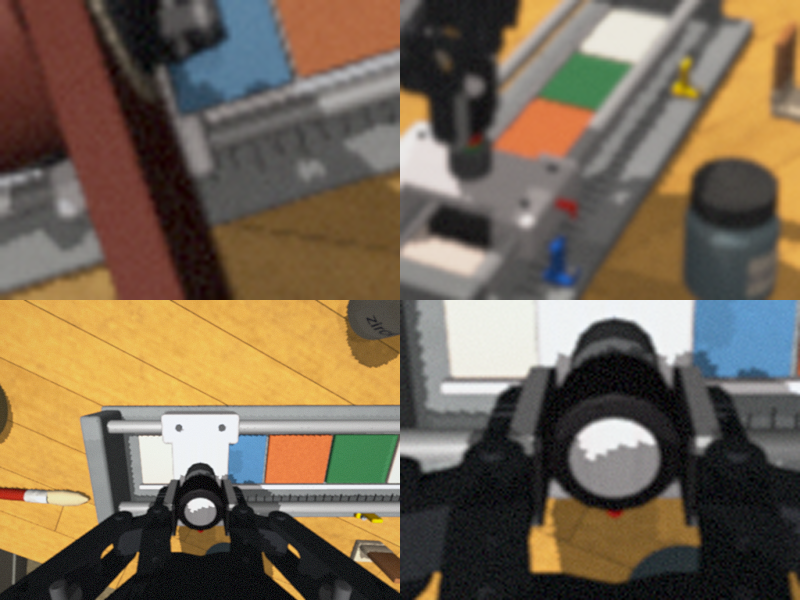

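The scene panel shows the pointer at about (250,262) and the blue clip at (248,278) in full-frame pixels. The green band is at the sleeve edge. By the earlier measurements about 13 mm remains, so I'll go there and check with the scene camera.

Emit:
servo_tool(
  deltas=[
    [[20,-0.0015,0.004,0,0],[20,-0.0015,0.0045,0,0],[20,-0.001,0.004,0,0],[20,0,0,0,0],[20,0,0,0,0],[20,0,0,0,0],[20,0,0,0,0],[20,0,0,0,0]],
  ],
)

```text
time: 8.4
tool_pos: [0.4913, 0.2928, 0.1025]
tool_rot: [-0.0, 0.989, 0.145, 0.0]
contact_force: [-4.5, 0.4, 9.1]
gripper_width: 0.354
grasp_force: 59.8
```

```bash
python3 - <<'E'
from plant import manip, grab_frame
from h import *
s=manip.state(); c=grab_frame("scene"); np.savez("s4.npz",**c)
print(s["tool_pos"],s["contact_force"])
yv=np.array([-np.sin(np.radians(16.6)),np.cos(np.radians(16.6)),0])
for n in ("scene.npz","s3.npz","s4.npz"):
    f=dict(np.load(n))
    hsv=cv2.cvtColor(f["pixels"],cv2.COLOR_RGB2HSV)
    for q,b,lo,hi,z in [("blue",(230,262,262,292),(105,150,40),(130,255,255),.027),("blue top",(230,262,262,292),(105,150,40),(130,255,255),.040),("ptr",(238,225,285,285),(0,150,60),(6,255,255),.044),("ptr2",(238,225,285,285),(174,150,60),(180,255,255),.044)]:
        m=cv2.inRange(hsv[b[1]:b[3],b[0]:b[2]],lo,hi); k,l,st,ce=cv2.connectedComponentsWithStats(m)
        for i in range(1,k):
            if st[i,4]>5:
                u,v=ce[i]+b[:2]; 
                if q=="blue top": v=st[i,1]+b[1]+1.0
                w=ray(f,u,v,z); print(n,q,st[i],round(u,1),round(v,1),w.round(4),"along",round(w@yv,4))
cv2.imwrite("pics/p4.png",cv2.resize(c["pixels"][220:300,200:300,::-1],(750,600),interpolation=cv2.INTER_CUBIC))
E
```

```text
[0.49131482 0.29282249 0.10245262] [-4.52491147  0.39521182  9.14197469]
scene.npz blue [13  9  9 14 47] 246.9 279.3 [0.4233 0.2832 0.027 ] along 0.1505
scene.npz blue top [13  9  9 14 47] 246.9 272.0 [0.4265 0.2794 0.04  ] along 0.1459
scene.npz ptr [30  7  5  3 12] 270.2 232.8 [0.4718 0.1533 0.044 ] along 0.0121
s3.npz blue [14 10  8 13 52] 246.9 279.1 [0.4236 0.2827 0.027 ] along 0.1499
s3.npz blue top [14 10  8 13 52] 246.9 273.0 [0.4244 0.2814 0.04  ] along 0.1484
s3.npz ptr [ 9 35  6  4 12] 249.6 261.3 [0.4402 0.2561 0.044 ] along 0.1196
s4.npz blue [14 10  8 13 48] 246.9 279.2 [0.4235 0.283  0.027 ] along 0.1502
s4.npz blue top [14 10  8 13 48] 246.9 273.0 [0.4245 0.2815 0.04  ] along 0.1485
s4.npz ptr [ 6 39  6  4 15] 246.9 265.3 [0.436  0.2684 0.044 ] along 0.1326
```

View pics/p4.png

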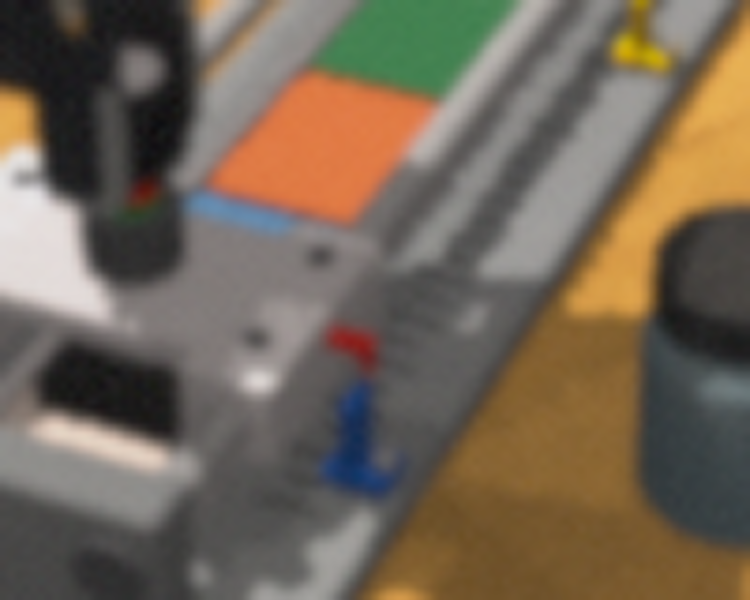

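The picture shows the red pointer tip at about crop (370,360), just over the blue clip's blade at (358,390), with the green band at the sleeve edge. I'll settle the last millimetres with the depth points of the clip and pointer from the wrist and top views.

```bash
python3 - <<'E'
from h import *
yv=np.array([-np.sin(np.radians(16.6)),np.cos(np.radians(16.6)),0]); xv=np.array([yv[1],-yv[0],0])
def pts(f,b,lo,hi):
    m=cv2.inRange(cv2.cvtColor(f["pixels"],cv2.COLOR_RGB2HSV)[b[1]:b[3],b[0]:b[2]],lo,hi)
    v,u=np.nonzero(m); u=u+b[0]; v=v+b[1]; z=f["z_map"][v,u]; k=z>0; u,v,z=u[k],v[k],z[k]
    P=np.c_[(u-f["cx"])/f["fx"]*z,(v-f["cy"])/f["fy"]*z,z]
    if "T_tool_cam" in f:
        A=f["T_tool_cam"]; Rt=Rotation.from_quat(np.roll(f["rot"],-1)).as_matrix(); return (P@A[:3,:3].T+A[:3,3])@Rt.T+f["pos"]
    R=cv2.Rodrigues(f["rvec"])[0]; return (P-f["tvec"].ravel())@R
B=((105,130,40),(130,255,255)); Rd=((0,130,60),(8,255,255))
for n,bb,bp in (("w1",(155,203,180,220),(245,212,262,224)),("top",(164,246,184,264),(222,230,240,248)),("s4",(230,262,262,292),(238,255,262,272))):
    f=dict(np.load(n+".npz"))
    for q,b,c in (("blue",bb,B),("ptr",bp,Rd)):
        W=pts(f,b,*c); a=W@yv
        print(n,q,len(W),"along med %.4f range %.4f %.4f mid %.4f"%(np.median(a),*np.percentile(a,[4,96]),np.percentile(a,[4,96]).mean()),"across %.4f"%np.median(W@xv),"z %.3f..%.3f"%tuple(np.percentile(W[:,2],[5,95])))
        if q=="blue":
            for lo,hi in((0,.022),(.022,.034),(.034,.05)):
                k=(W[:,2]>lo)&(W[:,2]<hi); print("   z",lo,k.sum(),a[k].mean().round(4) if k.any() else "", (W[k]@xv).mean().round(4) if k.any() else "")
E
```

```text
w1 blue 94 along med 0.1409 range 0.1369 0.1476 mid 0.1423 across 0.4926 z 0.019..0.040
   z 0 37 0.1408 0.4907
   z 0.022 32 0.1412 0.4924
   z 0.034 25 0.1424 0.4921
w1 ptr 26 along med 0.0210 range 0.0184 0.0237 mid 0.0210 across 0.4926 z 0.053..0.055
top blue 36 along med 0.1413 range 0.1365 0.1479 mid 0.1422 across 0.4904 z 0.017..0.040
   z 0 18 0.1427 0.4906
   z 0.022 4 0.1395 0.4906
   z 0.034 14 0.1418 0.4898
top ptr 15 along med 0.0209 range 0.0186 0.0246 mid 0.0216 across 0.4922 z 0.038..0.055
s4 blue 54 along med 0.1504 range 0.1446 0.1529 mid 0.1488 across 0.4868 z 0.017..0.039
   z 0 23 0.1506 0.4859
   z 0.022 20 0.1495 0.4871
   z 0.034 11 0.148 0.4874
s4 ptr 19 along med 0.1426 range 0.1392 0.1447 mid 0.1419 across 0.4904 z 0.050..0.054
```

Pointer red is at z≈0.054 and the clip is at along ≈0.1417, so the needed slide is ≈0.121 against 0.118 done. I'll move 3.5 mm more.

Emit:
servo_tool(
  deltas=[
    [[20,-0.0005,0.0015,0,0],[20,-0.0005,0.0019,0,0],[20,0,0,0,0],[20,0,0,0,0],[20,0,0,0,0],[20,0,0,0,0],[20,0,0,0,0],[20,0,0,0,0]],
  ],
)

```text
time: 9.25
tool_pos: [0.4904, 0.2959, 0.1024]
tool_rot: [0.0, 0.989, 0.145, 0.0]
contact_force: [-3.1, -1.1, 9.7]
gripper_width: 0.355
grasp_force: 59.7
```

```bash
python3 - <<'E'
from plant import manip, grab_frame
from h import *
s=manip.state(); g=grab_frame("wrist"); f=dict(g,pos=np.array(s["tool_pos"]),rot=np.array(s["tool_rot"]))
A=f["T_tool_cam"]; Rt=Rotation.from_quat(np.roll(f["rot"],-1)).as_matrix()
yv=np.array([-np.sin(np.radians(16.6)),np.cos(np.radians(16.6)),0])
def W(u,v):
    z=f["z_map"][v,u]; k=z>0; u,v,z=u[k],v[k],z[k]
    return (np.c_[(u-f["cx"])/f["fx"]*z,(v-f["cy"])/f["fy"]*z,z]@A[:3,:3].T+A[:3,3])@Rt.T+f["pos"]
v,u=np.mgrid[255:275,246:262]; w=W(u.ravel(),v.ravel()); print("knob top z",np.median(w[:,2]))
m=cv2.inRange(cv2.cvtColor(f["pixels"],cv2.COLOR_RGB2HSV)[280:305,235:275],(0,130,60),(8,255,255)); v,u=np.nonzero(m); w=W(u+235,v+280)
w=w[w[:,2]<.07]; print("ptr along",len(w),np.median(w@yv) if len(w) else "", np.median(w[:,2]) if len(w) else "")
print(s["tool_pos"],s["contact_force"],s["grasp_force"],(s["tool_pos"]-np.array([.5254,.18,.1024]))@yv)
E
```

```text
knob top z 0.1163577394929245
ptr along 11 0.14275387371214604 0.053785397382871775
[0.49038888 0.29586218 0.10239115] [-3.10086986 -1.0768045   9.71516716] 59.742897748947144 0.12103560874239079
```

```bash
python3 -c "
from plant import manip
print(manip.job_done())"
```

```text
the job is handed in; nothing more can be done
None
```

I handed the job in with the knob gripped and pressed about 10.5 mm (in the green) and the pointer within about 1 mm of the blue clip's middle by wrist depth; I planned the moves to stay clear of the jars and tile but did not re-measure them, and no verdict was returned.

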